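# Walk the heating block round to its fence

## Task

Using pushes only, never grasping or lifting anything, walk the heavy drilled aluminium heating block round more or less on the spot (its middle staying within about 3 cm of where it stood) until one of its long sides squarely faces the steel fence, still a good 2 cm clear of it. Then slide it home so that this long side lies flat against the fence with the whole block within the fence's length. Do not let the block touch the fence while it is still turned askew, and leave all the other things where they stand.

Things in the scene. Friction and masses are not known exactly. Their poses are not given: they have to be found in the camera images.
- block: Heavy drilled aluminium heating block (0.6 to 1 kg), a slab 100 x 140 x 36 mm with 12 round 16 mm wells in its top (not usable). Loose, slides with friction on a raised pad 70 x 100 x 3 mm under its middle. Origin: centre of its underside. x: along its 100 mm width, square to the two long sides, which are alike (either may go to the fence); y: along its 140 mm length; z up. Starts 40 to 63 degrees askew, its middle 110 to 125 mm from the fence's face.
- fence: Steel fence, an upright angle rail 210 mm long, 30 mm high, bolted to the bench. Origin: foot of the middle of its flat front face, on the bench. x: from the front face away from the robot, into the fence (the block belongs on the -x side); y: along the fence, to the robot's left; its foot and bolts reach 42 mm behind the face.
- vial_a: Glass vial, white cap, 41 mm across, 75 mm high, left of the work. Origin: centre of its underside. A bystander: leave it alone.
- vial_b: Glass vial, white cap, 41 mm across, 75 mm high, right of the fence. Origin: centre of its underside. A bystander: leave it alone.
- timer: Bench timer, 66 x 64 x 18 mm, lying right of the work. Origin: centre of its underside. A bystander: leave it alone.
- tape_roll: Roll of green tape lying flat, 69 mm across, 18 mm high, right of the work and nearer the robot. Origin: centre of its underside. A bystander: leave it alone.
- beaker: Glass beaker, 71 mm across, 86 mm high, left of the fence. Origin: centre of its underside. A bystander: leave it alone.
- swab_tin: Round white tin, 59 mm across, 30 mm high, left of the work and nearer the robot. Origin: centre of its underside. A bystander: leave it alone.
- lead_pot: Dark grey round lead pot, 45 mm across, 100 mm high, behind the right part of the fence or right of it. Origin: centre of its underside. A bystander: leave it alone.

How it is judged (in metres and radians):
On the way:
1. the block's long side faces the fence (within 7 degrees) while still at least 16 mm short of lying against it (angle between the x axis of block and the x axis of fence, either way round below 0.12 rad and x of block in the frame of fence below -0.066 m), for 0.2 s.
At the end, for the whole second after the job is handed in: A long side of the block lies against the fence: parallel within 1.7 degrees, gap at the middle at most 4 mm, the block's middle within 37 mm of the fence's middle along the fence (so the block is within the fence's length), flat on the bench and at rest (angle between the x axis of block and the x axis of fence, either way round below 0.03 rad and x of block in the frame of fence between -0.054 and -0.045 m and y of block in the frame of fence between -0.037 and 0.037 m and height (world z) of block below 0.004 m and angle between block's own z axis and vertical below 0.03 rad and linear speed of block below 0.01 m/s); the robot touches nothing.
It fails at once if the block touches the fence while turned more than 9 degrees askew (contact force between block and fence above 0.5 N and angle between the x axis of block and the x axis of fence, either way round above 0.15 rad).
It fails at once if the block's middle is more than 45 mm from where it stood while still more than 11 degrees askew (distance of block from where it was at the start of the episode above 0.045 m and angle between the x axis of block and the x axis of fence, either way round above 0.2 rad).
It fails at once if the block is lifted or tipped (height (world z) of block above 0.006 m or angle between block's own z axis and vertical above 0.08 rad).
It fails at once if a bystander is moved more than 20 mm (distance of any of vial_a, vial_b, timer, tape_roll, beaker, swab_tin, lead_pot from where it was at the start of the episode above 0.02 m).
It also fails if it takes over 64 s, if anything falls off the work surface, if the arm or the gripper's body presses on something with over 40 N, if the wrist force passes 120 N, or if a joint passes its speed limit or range.

## Robot

A 6-joint arm with a two-finger parallel gripper is mounted at the origin on a cart in front of the work surface, level with it; the furniture and walls round the work are solid. World frame = base frame: x ahead of the robot, y to its left, z up, the work surface at z = 0. Lengths are in mm, angles in rad, forces in N, time in s.
With the tool pointing down it reaches from about 275 to 750 mm from the base axis. Payload 10.2 kg.
Tool frame: the origin (TCP) lies at the very end of the fingers, on their centre line; the grasp point (between the pads) lies 19 mm behind it; y points along the fingers, x is the direction in which the jaws open and shut, and the axes are right-handed (so a half turn about y gives the same grasp; the last joint's range is limited). The gripper opens to 85 mm and grips with 20 to 120 N. Pads are 22 mm wide; open, the fingers measure 114 mm over their backs; the gripper's body (76 mm by 85 mm) begins 54 mm behind the grasp point. The pads swing forward as they close: fully open they stand 13 mm farther back than shut.
Start: joints at [0.922, 0.313, 1.498, -0, 1.331, -0.223], TCP at [216.864, 478.123, 231.294] pointing down, gripper open.
Joint ranges: [-2.94, 2.94], [-0.97, 2.17], [0.19, 2.56], [-1.23, 4.37], [0.02, 3.11], [-2.88, 2.88]. Speed limits (rad/s): [2.39, 2.39, 3.01, 3.14, 3.14, 3.14].

## Interface

Orientations are given as a unit quaternion [w, x, y, z].
In Python, from rig import telemetry, imaging, ctrl gives the robot as it stands.
- The arm moves only by the shell command python3 -m handwheel 'ROWS' [FORCE]. ROWS is JSON, a list of rows, each an object with "delta_pos": the shift along the tool's x, y, z in cm, a list of three; "twist": the turn, a rotation vector about the tool's x, y, z in rad, a list of three; "jaw": the opening, from 0 (shut) to 1 (fully open). A call has exactly 10 rows; each row is the pose to reach, as a shift and turn from the pose commanded when the call began, along the tool's axes at that moment; what a row does not reach only later rows make up. A row lasts 1/12 s, in which the tool goes at most 41.7 mm and 7.16 degrees, less where a joint would pass 70% of its speed; a pose out of reach is approached as far as the arm can. A call with a gripper value outside its range is refused whole. The fingers move at their own pace and stop on an object; FORCE is the grip in N (left out, the last holds). Time passes only in rows, so rows that repeat a pose let the fingers close, or fill a call up. It gives the time, the measured TCP pose, the force and the opening at its end, in the units of the state.
- telemetry.sense(): the state, without advancing time (a new reading comes with each control period).
- imaging.capture(name): name is "scene" or "top" or "wrist"; returns a dict with "frame" (420x560x3 uint8, red, green, blue), "z_map" (420x560 float32, mm along the optical axis (not along the pixel's ray), 0 where there is no reading), "fx", "fy", "cx", "cy" (pixels), "rvec" (rotation vector, rad) and "tvec" (3), from world to camera coordinates, as OpenCV has them. Camera axes: x right, y down, z forward; pixel columns grow to the right and rows downward; lengths in mm; the calibration is good to about 2 mm. A picture is of the moment at which its call begins.
- ctrl.finish_job(): hands the job in, once; it reports no verdict.
The state is a dict: "time_s": time; "joints": joint angles; "dq": joint speeds; "tau": joint torques, N m; "eef_pos": TCP position; "ee_rot": TCP orientation; "force": force on the tool from outside, world axes, zero at the start; "wrist_torque": the same for the moment, N m; "grip_width": opening from 0.0 (shut) to 1.0 (fully open).
Only numpy, scipy, OpenCV 4.12 (cv2) and the standard library are available. Lean on these libraries where they do the work, as an engineer would, in place of code of your own. Each camera call takes 0.05 s, during which the arm holds its last target.

## Working session

There is one attempt and no reset: what is moved stays moved. The work goes in short steps, Python scripts to look and compute and a shell command to move; the robot and the scene stay as the last step left them, time stands still between calls to the robot, and variables do not carry over. Pictures are saved under pics/ and viewed, and the job is handed in when it is done.

```bash
ls; mkdir -p pics
python3 - <<'E'
from rig import telemetry, imaging, ctrl
import cv2
print(telemetry.sense())
for n in("top","scene"):
    c=imaging.capture(n); cv2.imwrite(f"pics/{n}0.png",c["frame"][:,:,::-1])
    print(n,c["fx"],c["fy"],c["cx"],c["cy"],c["rvec"],c["tvec"])
E
```

```text
pics
{'time_s': 0.0, 'joints': array([ 9.21590916e-01,  3.13468628e-01,  1.49845221e+00,  1.03556873e-05,
        1.33099240e+00, -2.23384295e-01]), 'dq': array([ 3.76262943e-05,  1.71349717e-03,  1.92281957e-03, -1.36707003e-04,
        1.90716194e-03, -1.66046202e-03]), 'tau': array([-2.54028446e-04, -4.12265754e+01, -2.59743744e+01, -2.03449172e-04,
        4.17023824e-03,  1.88709276e-05]), 'eef_pos': array([216.70123831, 477.9047518 , 230.71984766]), 'ee_rot': array([-0.59420681,  0.59451954,  0.38261644, -0.38349634]), 'force': array([ 0.0102318 , -0.09354214, -0.37700483]), 'wrist_torque': array([0.00841497, 0.06257612, 0.07754483]), 'grip_width': 0.9989034133390302}
top 432.39078738523887 432.39078738523887 270.725976370643 201.9342468785894 [ 2.16570972 -2.22286127  0.0888469 ] [-18.24826961 565.5177798  881.6562586 ]
scene 516.7415579969552 516.7415579969552 278.609854137559 214.4431910865824 [ 2.25623469 -0.65814256  0.28833106] [-479.30863548  216.50950675 1046.59664485]
```

View pics/top0.png

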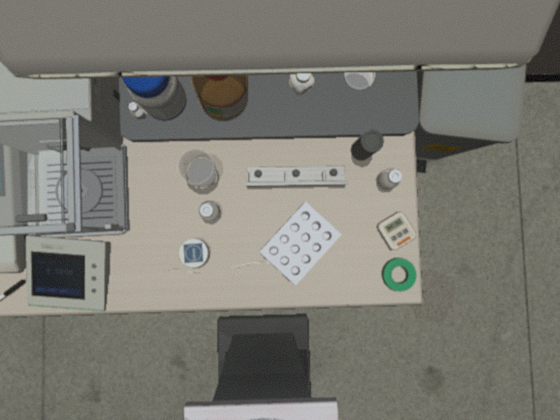

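View pics/scene0.png

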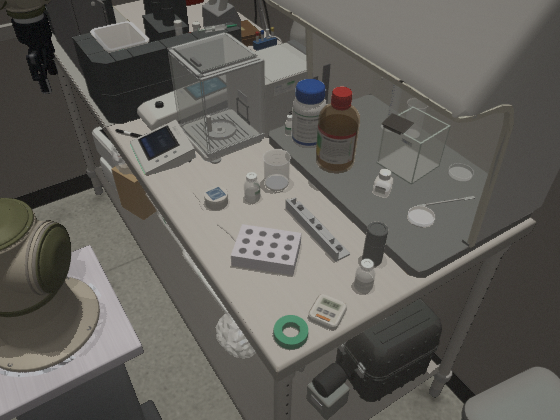

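The top view shows the block at about (301,243), askew; the fence runs from (247,177) to (345,177), the beaker is at (200,170), vial_a at (208,211) and the tin at (193,253). On the right are the timer (397,231), tape (399,274), vial_b (390,179) and pot (367,147).

```bash
cat > h.py <<'E'
from rig import telemetry, imaging, ctrl
import numpy as np, cv2
def cam(n):
    c=imaging.capture(n); c["R"]=cv2.Rodrigues(np.array(c["rvec"],float))[0]; c["t"]=np.array(c["tvec"],float).ravel(); return c
def ray(c,uv,z):
    uv=np.atleast_2d(uv).astype(float)
    d=np.c_[(uv[:,0]-c["cx"])/c["fx"],(uv[:,1]-c["cy"])/c["fy"],np.ones(len(uv))]@c["R"]
    o=-c["R"].T@c["t"]
    return o+d*((z-o[2])/d[:,2])[:,None]
def pts(c):
    v,u=np.mgrid[:420,:560]; Z=c["z_map"].astype(float)
    P=np.stack([(u-c["cx"])/c["fx"]*Z,(v-c["cy"])/c["fy"]*Z,Z],-1)
    W=(P-c["t"])@c["R"]; W[Z==0]=np.nan; return W
def proj(c,P):
    q=np.atleast_2d(P)@c["R"].T+c["t"]; return np.c_[q[:,0]/q[:,2]*c["fx"]+c["cx"],q[:,1]/q[:,2]*c["fy"]+c["cy"]]
E
python3 - <<'E'
from h import *
c=cam("top");W=pts(c)
for n,u,v in [("table",250,290),("block",301,243),("fence",320,177),("tape",399,262),("timer",398,232),("tin",193,253),("vialA",208,209),("vialB",392,177),("pot",370,143),("beak",200,170)]:
    print(n,W[v,u].round(0))
print(proj(c,[[217,478,231],[0,0,0]]))
z=W[...,2]
for lo,hi,name in((26,46,"b"),(20,40,"f")):
    m=((z>lo)&(z<hi)).astype(np.uint8)
    n,l,s,ce=cv2.connectedComponentsWithStats(m)
    for i in range(1,n):
        if s[i,4]>300: print(name,s[i],ce[i].round(1),np.nanmedian(z[l==i]).round(1))
f=cv2.resize(c["frame"][140:320,160:440],None,fx=2.85,fy=2.85,interpolation=cv2.INTER_CUBIC)
cv2.imwrite("pics/top1.png",f[:,:,::-1])
E
```

```text
table [382.  15.   0.]
block [479. -92.  37.]
fence [ 616. -139.    6.]
tape [ 433. -296.   17.]
timer [ 495. -297.   16.]
tin [464. 128.  31.]
vialA [550.  90.  75.]
vialB [ 604. -272.   76.]
pot [ 668. -225.  100.]
beak [638. 115.   2.]
[[-56.81550331 429.11810591]
 [261.77647526 479.28120121]]
b [  118    71   301    73 11692] [287.7 110.5] 44.0
b [ 36 149  32  76 309] [ 62.9 191.5] 38.2
b [246 179 101   7 395] [295.8 182.3] 29.8
b [ 259  201   82   84 2782] [299.9 242.5] 35.8
b [ 39 230  87   8 341] [ 84.  233.6] 36.9
b [   9  235  101   66 3458] [ 63.6 272.7] 36.4
b [179 238  29  29 669] [192.9 252.1] 29.9
f [130 134 230   8 466] [244.3 137.8] 30.2
f [246 171 101  15 503] [293.9 181.5] 29.2
f [ 259  201   82   84 2812] [299.9 242.4] 35.8
f [  13  235   98   74 3061] [ 65.6 282.8] 31.2
f [179 238  29  29 683] [193. 252.] 29.9
```

View pics/top1.png

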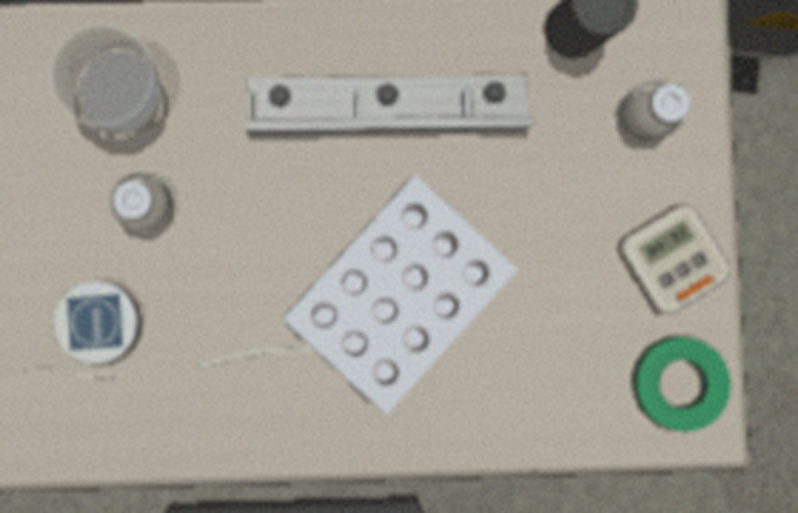

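```bash
cat >> h.py <<'E'
def comp(m,seed):
    n,l,s,ce=cv2.connectedComponentsWithStats(m.astype(np.uint8)); return l==seed if 0 else (l==l[seed[1],seed[0]])
def fence(c,W=None):
    W=pts(c) if W is None else W
    z=W[...,2]; m=(z>22)&(z<36)
    n,l,s,ce=cv2.connectedComponentsWithStats(m.astype(np.uint8))
    for i in range(1,n):
        if s[i,0]>200 and s[i,0]+s[i,2]<380 and 150<s[i,1]<200 and s[i,4]>100 and s[i,2]>80: break
    u0,u1=s[i,0],s[i,0]+s[i,2]-1
    us=np.arange(u0+4,u1-3); vs=[np.where(l[:,u]==i)[0].max()+0.5 for u in us]
    P=ray(c,np.c_[us,vs],30)
    k=np.polyfit(P[:,1],P[:,0],1); e=ray(c,[[u0-.5,182],[u1+.5,182]],30)
    return k,e
def block(c,W=None):
    W=pts(c) if W is None else W
    z=W[...,2]; X=W[...,0];Y=W[...,1]
    m=((z>28)&(z<44)&(X>370)&(X<585)&(Y<20)&(Y>-210)).astype(np.uint8)
    n,l,s,ce=cv2.connectedComponentsWithStats(m); i=1+np.argmax(s[1:,4])
    m=(l==i).astype(np.uint8); m=cv2.morphologyEx(m,cv2.MORPH_CLOSE,np.ones((5,5)))
    cn=max(cv2.findContours(m,cv2.RETR_EXTERNAL,cv2.CHAIN_APPROX_NONE)[0],key=cv2.contourArea)[:,0]
    P=ray(c,cn,36)[:,:2].astype(np.float32)
    r=cv2.minAreaRect(P); bx=cv2.boxPoints(r)
    a=bx[1]-bx[0];b=bx[2]-bx[1]
    L=a if np.hypot(*a)>np.hypot(*b) else b
    th=np.degrees(np.arctan2(L[1],L[0]))%180
    return np.array(r[0]),sorted(r[1]),th,bx,cn
E
python3 - <<'E'
from h import *
c=cam("top");W=pts(c)
k,e=fence(c,W); print("fence x=a*y+b",k,"ends",e.round(1), "angle deg",np.degrees(np.arctan(k[0])))
b=block(c,W); print(b[:3],b[3].round(1))
g=cv2.cvtColor(c["frame"],cv2.COLOR_RGB2GRAY)
for u in (270,296,325): print(g[165:195,u], )
E
```

```text
fence x=a*y+b [6.62046925e-03 5.99260479e+02] ends [[ 606.6   18.1   30. ]
 [ 601.4 -190.6   30. ]] angle deg 0.3793194046118778
(array([480.15167236, -89.77826691]), [100.154052734375, 139.9480438232422], np.float32(135.94656)) [[ 395.   -77.1]
 [ 495.6 -174.4]
 [ 565.3 -102.4]
 [ 464.7   -5.1]]
[166 161 174 183 179 177 181 182 185 183 177 176 181 182 183 180 163 166
 176 172 129  92 100 110 147 164 174 170 167 171]
[165 165 168 165 129  94  89  90  92  86  72  98 154 177 185 183 177 174
 175 146 100  91 116 150 172 171 169 173 167 170]
[169 168 174 178 175 169 167 162 167 163 151 145 150 150 154 146 156 175
 174 133  92 107 151 168 174 169 169 171 172 173]
```

```bash
cat >> h.py <<'E'
from scipy.spatial.transform import Rotation as Ro
def cur():
    s=telemetry.sense(); q=np.array(s["ee_rot"]); return s,np.array(s["eef_pos"]),Ro.from_quat(q[[1,2,3,0]])
def to(p,jawdeg=None):
    """delta_pos cm & twist for world target p, jaw axis heading jawdeg (deg, mod 180), tool down"""
    s,P,R=cur(); d=R.inv().apply(np.array(p,float)-P)/10
    out=[d.round(2)]
    if jawdeg is not None:
        best=None
        for k in(0,180):
            a=np.radians(jawdeg+k); x=np.array([np.cos(a),np.sin(a),0]);y=np.array([0,0,-1.]);T=Ro.from_matrix(np.c_[x,y,np.cross(x,y)])
            w=(R.inv()*T).as_rotvec()
            if best is None or np.linalg.norm(w)<np.linalg.norm(best): best=w
        out.append(best.round(3))
    return out
E
python3 - <<'E'
from h import *
s,P,R=cur(); print(R.as_matrix().round(3))
for t in([365,-95,230],[365,-95,100]): print(to(t,90))
E
```

```text
[[ 0.413 -0.    -0.911]
 [ 0.911 -0.001  0.413]
 [-0.001 -1.     0.   ]]
[array([-46.06,   0.12, -37.17]), array([-0.   , -0.426, -0.001])]
[array([-46.05,  13.12, -37.17]), array([-0.   , -0.426, -0.001])]
```

```bash
python3 -m handwheel '[{"delta_pos":[-23,0,-18.6],"twist":[0,-0.426,0],"jaw":0},{"delta_pos":[-46,0,-37.2],"twist":[0,-0.426,0],"jaw":0},{"delta_pos":[-46,0,-37.2],"twist":[0,-0.426,0],"jaw":0},{"delta_pos":[-46,0,-37.2],"twist":[0,-0.426,0],"jaw":0},{"delta_pos":[-46,0,-37.2],"twist":[0,-0.426,0],"jaw":0},{"delta_pos":[-46,0,-37.2],"twist":[0,-0.426,0],"jaw":0},{"delta_pos":[-46,0,-37.2],"twist":[0,-0.426,0],"jaw":0},{"delta_pos":[-46,0,-37.2],"twist":[0,-0.426,0],"jaw":0},{"delta_pos":[-46,0,-37.2],"twist":[0,-0.426,0],"jaw":0},{"delta_pos":[-46,0,-37.2],"twist":[0,-0.426,0],"jaw":0}]'
python3 - <<'E'
from h import *
for t in([365,-95,230],[365,-95,60],[370,-105,12]): print(to(t,90))
E
```

```text
time_s: 1.03
eef_pos: [319.0, 83.3, 231.6]
ee_rot: [-0.5, 0.5, 0.5, -0.5]
force: [1.7, 0.9, 0.2]
grip_width: -0.0
[array([-17.83,   0.16,  -4.59]), array([ 0.001,  0.001, -0.   ])]
[array([-17.83,  17.16,  -4.58]), array([ 0.001,  0.001, -0.   ])]
[array([-18.83,  21.96,  -5.07]), array([ 0.001,  0.001, -0.   ])]
```

```bash
python3 -m handwheel '[{"delta_pos":[-4,0,-1.5],"twist":[0,0,0],"jaw":0},{"delta_pos":[-8,1,-3],"twist":[0,0,0],"jaw":0},{"delta_pos":[-12,2,-4],"twist":[0,0,0],"jaw":0},{"delta_pos":[-16,4,-5],"twist":[0,0,0],"jaw":0},{"delta_pos":[-19.5,7,-6],"twist":[0,0,0],"jaw":0},{"delta_pos":[-19.5,11,-6],"twist":[0,0,0],"jaw":0},{"delta_pos":[-19.5,15,-6],"twist":[0,0,0],"jaw":0},{"delta_pos":[-19.5,19,-6],"twist":[0,0,0],"jaw":0},{"delta_pos":[-19.5,21.9,-6],"twist":[0,0,0],"jaw":0},{"delta_pos":[-19.5,21.9,-6],"twist":[0,0,0],"jaw":0}]'
python3 - <<'E'
from h import *
c=cam("wrist");cv2.imwrite("pics/w1.png",c["frame"][:,:,::-1])
c=cam("scene");f=c["frame"][150:400,100:450];cv2.imwrite("pics/s1.png",cv2.resize(f,None,fx=2.2,fy=2.2)[:,:,::-1])
E
```

```text
time_s: 1.87
eef_pos: [376.1, -108.1, 7.8]
ee_rot: [0.504, -0.496, -0.499, 0.501]
force: [-1.0, 1.4, -0.1]
grip_width: 0.001
```

View pics/w1.png

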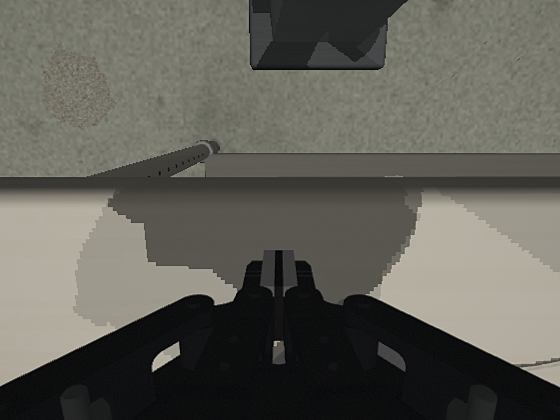

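View pics/s1.png

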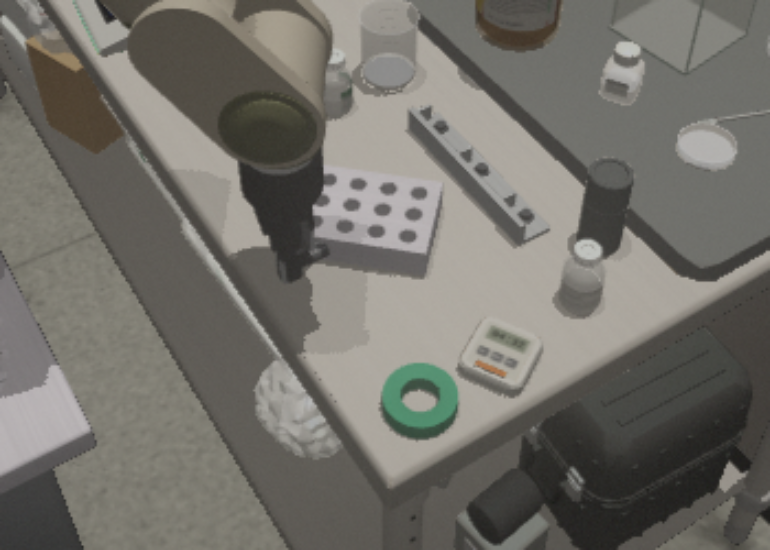

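```bash
python3 -m handwheel '[{"delta_pos":[0.5,-0.4,-0.4],"twist":[0,0,0],"jaw":0},{"delta_pos":[1,-0.4,-0.8],"twist":[0,0,0],"jaw":0},{"delta_pos":[1.4,-0.4,-1.0],"twist":[0,0,0],"jaw":0},{"delta_pos":[1.7,-0.4,-1.2],"twist":[0,0,0],"jaw":0},{"delta_pos":[2.1,-0.4,-1.4],"twist":[0,0,0],"jaw":0},{"delta_pos":[2.5,-0.4,-1.6],"twist":[0,0,0],"jaw":0},{"delta_pos":[2.9,-0.4,-1.8],"twist":[0,0,0],"jaw":0},{"delta_pos":[3.3,-0.4,-1.9],"twist":[0,0,0],"jaw":0},{"delta_pos":[3.6,-0.4,-2.0],"twist":[0,0,0],"jaw":0},{"delta_pos":[3.8,-0.4,-2.1],"twist":[0,0,0],"jaw":0}]'
python3 - <<'E'
from h import *
c=cam("top");b=block(c);print(b[:3],b[3].round(1));print(cur()[1])
f=cv2.resize(c["frame"][140:320,160:440],None,fx=2.85,fy=2.85,interpolation=cv2.INTER_CUBIC)
cv2.imwrite("pics/top2.png",f[:,:,::-1])
E
```

```text
time_s: 2.8
eef_pos: [400.4, -71.5, 16.3]
ee_rot: [-0.5, 0.5, 0.5, -0.5]
force: [-0.4, -1.2, 0.5]
grip_width: 0.002
(array([484.30444336, -86.2963562 ]), [99.84407043457031, 139.73684692382812], np.float32(121.80824)) [[ 405.1  -53.2]
 [ 478.7 -172. ]
 [ 563.6 -119.4]
 [ 489.9   -0.6]]
[400.40040728 -71.34663856  16.32763696]
```

View pics/top2.png

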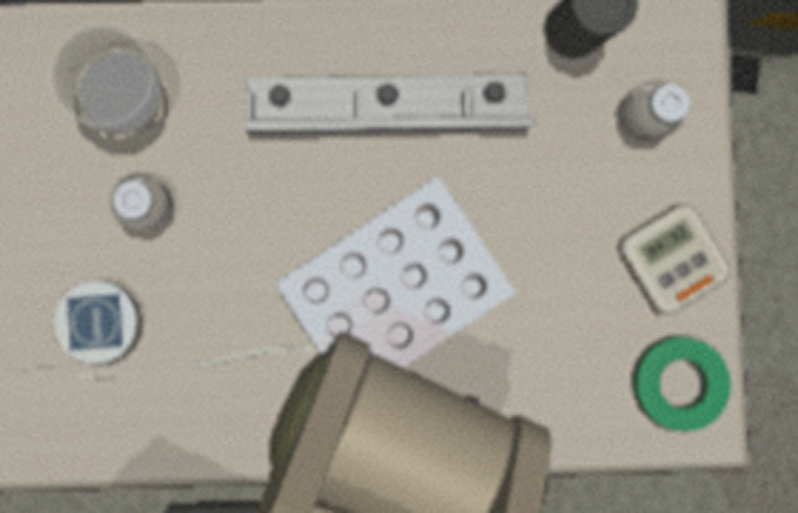

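```bash
python3 -m handwheel '[{"delta_pos":[0.2,0.2,-0.2],"twist":[0,0,0],"jaw":0},{"delta_pos":[0.4,0.4,-0.4],"twist":[0,0,0],"jaw":0},{"delta_pos":[0.6,0.4,-0.5],"twist":[0,0,0],"jaw":0},{"delta_pos":[0.8,0.4,-0.7],"twist":[0,0,0],"jaw":0},{"delta_pos":[1.0,0.4,-0.9],"twist":[0,0,0],"jaw":0},{"delta_pos":[1.2,0.4,-1.1],"twist":[0,0,0],"jaw":0},{"delta_pos":[1.4,0.4,-1.3],"twist":[0,0,0],"jaw":0},{"delta_pos":[1.6,0.4,-1.5],"twist":[0,0,0],"jaw":0},{"delta_pos":[1.7,0.4,-1.6],"twist":[0,0,0],"jaw":0},{"delta_pos":[1.7,0.4,-1.6],"twist":[0,0,0],"jaw":0}]'
python3 - <<'E'
from h import *
c=cam("top");b=block(c);print(b[:3],b[3].round(1));print(cur()[1])
f=cv2.resize(c["frame"][140:320,160:440],None,fx=2.85,fy=2.85,interpolation=cv2.INTER_CUBIC)
cv2.imwrite("pics/top3.png",f[:,:,::-1])
E
```

```text
time_s: 3.68
eef_pos: [416.6, -54.7, 12.5]
ee_rot: [-0.5, 0.5, 0.5, -0.5]
force: [-1.5, 0.3, 0.1]
grip_width: 0.001
(array([492.66519165, -84.48786926]), [99.8913803100586, 139.93667602539062], np.float32(108.143486)) [[ 423.4  -33.6]
 [ 467.  -166.5]
 [ 561.9 -135.4]
 [ 518.3   -2.4]]
[416.65900944 -54.88405084  12.51603774]
```

View pics/top3.png

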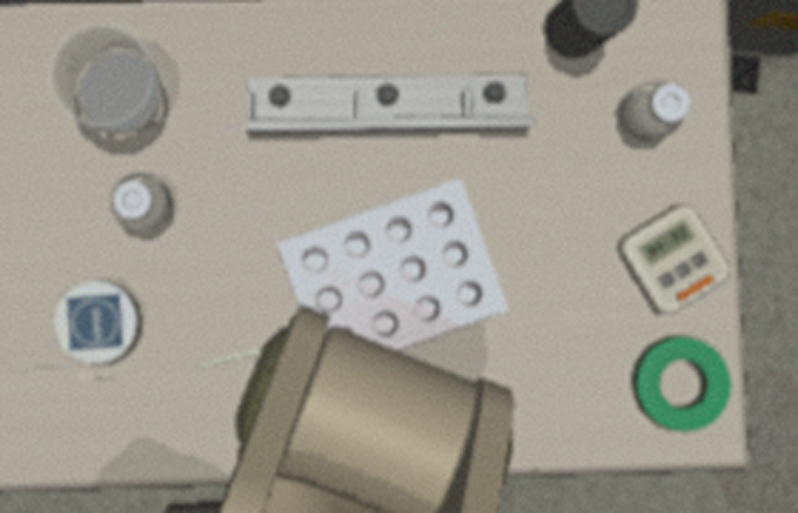

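```bash
python3 -m handwheel '[{"delta_pos":[0.2,0,-0.25],"twist":[0,0,0],"jaw":0},{"delta_pos":[0.4,0,-0.5],"twist":[0,0,0],"jaw":0},{"delta_pos":[0.6,0,-0.8],"twist":[0,0,0],"jaw":0},{"delta_pos":[0.8,0,-1.1],"twist":[0,0,0],"jaw":0},{"delta_pos":[1.0,0,-1.4],"twist":[0,0,0],"jaw":0},{"delta_pos":[1.2,0,-1.7],"twist":[0,0,0],"jaw":0},{"delta_pos":[1.4,0,-2.0],"twist":[0,0,0],"jaw":0},{"delta_pos":[1.5,0,-2.2],"twist":[0,0,0],"jaw":0},{"delta_pos":[1.6,0,-2.4],"twist":[0,0,0],"jaw":0},{"delta_pos":[1.6,0,-2.4],"twist":[0,0,0],"jaw":0}]'
python3 - <<'E'
from h import *
c=cam("top");b=block(c);print(b[:3],b[3].round(1));print(cur()[1])
f=cv2.resize(c["frame"][140:320,160:440],None,fx=2.85,fy=2.85,interpolation=cv2.INTER_CUBIC)
cv2.imwrite("pics/top4.png",f[:,:,::-1])
E
```

```text
time_s: 4.57
eef_pos: [440.7, -38.7, 12.3]
ee_rot: [-0.5, 0.5, 0.5, -0.5]
force: [-1.1, 0.7, 0.2]
grip_width: -0.001
(array([503.35794067, -85.43172455]), [99.91691589355469, 139.92352294921875], np.float32(91.07165)) [[ 452.1  -16.4]
 [ 454.7 -156.3]
 [ 554.6 -154.4]
 [ 552.   -14.5]]
[440.70045636 -38.88071031  12.3710067 ]
```

View pics/top4.png

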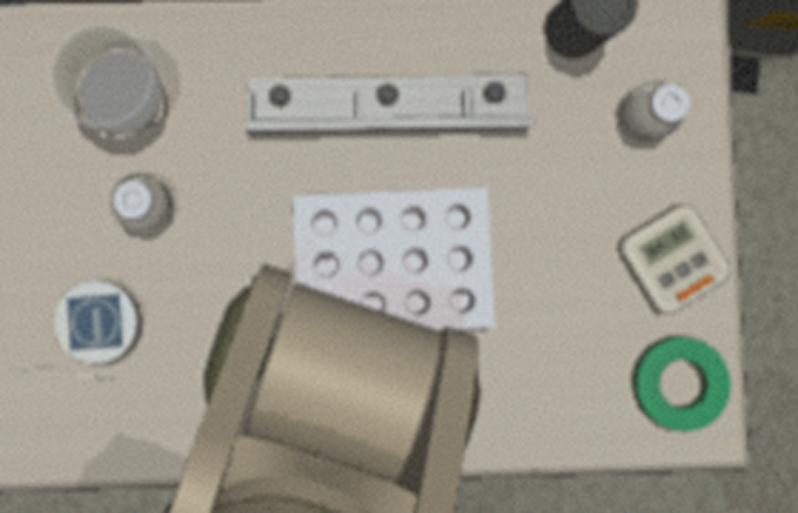

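```bash
python3 -m handwheel '[{"delta_pos":[0,0,0.8],"twist":[0,0,0],"jaw":0},{"delta_pos":[0,0,1.6],"twist":[0,0,0],"jaw":0.3},{"delta_pos":[-1,0,1.6],"twist":[0,0,0],"jaw":1},{"delta_pos":[-2,0.2,1.6],"twist":[0,0,0],"jaw":1},{"delta_pos":[-3,0.4,1.6],"twist":[0,0,0],"jaw":1},{"delta_pos":[-4,0.6,1.6],"twist":[0,0,0],"jaw":1},{"delta_pos":[-4.7,0.8,1.6],"twist":[0,0,0],"jaw":1},{"delta_pos":[-4.7,0.8,1.6],"twist":[0,0,0],"jaw":1},{"delta_pos":[-4.7,0.8,1.6],"twist":[0,0,0],"jaw":1},{"delta_pos":[-4.7,0.8,1.6],"twist":[0,0,0],"jaw":1}]'
python3 - <<'E'
from h import *
c=cam("top");b=block(c);print(b[:3]);s,P,R=cur();print(P,s["grip_width"],s["force"],to([440,-86,5],89.6))
E
```

```text
time_s: 5.45
eef_pos: [424.2, -85.7, 4.3]
ee_rot: [0.5, -0.5, -0.5, 0.5]
force: [0.4, -0.3, -0.4]
grip_width: 1.001
(array([503.36889648, -85.42550659]), [99.91645050048828, 139.940185546875], np.float32(91.061874))
[424.20852702 -85.6039629    4.36383518] 1.0006613262246753 [-0.32349316  0.31204326 -0.35257407] [array([-0.04, -0.06, -1.58]), array([-0.   ,  0.007,  0.   ])]
```

```bash
python3 -m handwheel '[{"delta_pos":[0,0,-0.8],"twist":[0,0.007,0],"jaw":1},{"delta_pos":[0,0,-1.4],"twist":[0,0.007,0],"jaw":1},{"delta_pos":[0,0,-1.8],"twist":[0,0.007,0],"jaw":1},{"delta_pos":[0,0,-2.3],"twist":[0,0.007,0],"jaw":1},{"delta_pos":[0,0,-2.8],"twist":[0,0.007,0],"jaw":1},{"delta_pos":[0,0,-3.3],"twist":[0,0.007,0],"jaw":1},{"delta_pos":[0,0,-3.8],"twist":[0,0.007,0],"jaw":1},{"delta_pos":[0,0,-4.3],"twist":[0,0.007,0],"jaw":1},{"delta_pos":[0,0,-4.8],"twist":[0,0.007,0],"jaw":1},{"delta_pos":[0,0,-5.0],"twist":[0,0.007,0],"jaw":1}]'
python3 - <<'E'
from h import *
c=cam("top");b=block(c);print(b[:3],b[3].round(1));s,P,R=cur();print(P,s["force"]);print(fence(c))
f=cv2.resize(c["frame"][140:320,160:440],None,fx=2.85,fy=2.85,interpolation=cv2.INTER_CUBIC)
cv2.imwrite("pics/top5.png",f[:,:,::-1])
E
```

```text
time_s: 6.33
eef_pos: [474.2, -85.5, 4.2]
ee_rot: [0.502, -0.501, -0.498, 0.499]
force: [-6.7, -0.6, 3.8]
grip_width: 0.999
(array([538.2154541 , -86.17202759]), [93.82925415039062, 140.4120330810547], np.float32(90.53429)) [[ 490.6  -16.4]
 [ 492.  -156.8]
 [ 585.8 -155.9]
 [ 584.5  -15.5]]
[474.46205637 -85.54834121   4.19506417] [-0.84449228  0.85332916 -0.84496132]
(array([9.15340473e-03, 5.99411196e+02]), array([[ 606.63632926,   18.11622365,   30.        ],
       [ 601.42445256, -190.61608799,   30.        ]]))
```

View pics/top5.png

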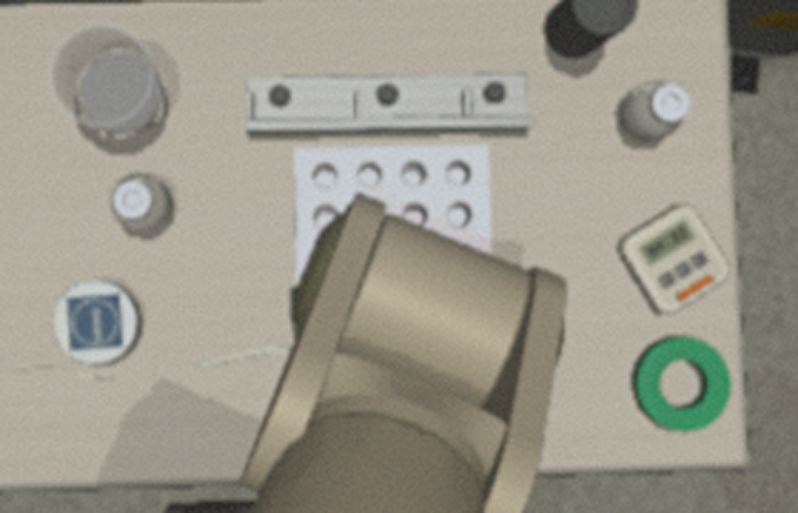

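```bash
python3 -m handwheel '[{"delta_pos":[0,0,-0.15],"twist":[0,0,0],"jaw":1},{"delta_pos":[0,0,-0.3],"twist":[0,0,0],"jaw":1},{"delta_pos":[0,0,-0.45],"twist":[0,0,0],"jaw":1},{"delta_pos":[0,0,-0.6],"twist":[0,0,0],"jaw":1},{"delta_pos":[0,0,-0.75],"twist":[0,0,0],"jaw":1},{"delta_pos":[0,0,-0.9],"twist":[0,0,0],"jaw":1},{"delta_pos":[0,0,-1.0],"twist":[0,0,0],"jaw":1},{"delta_pos":[0,0,-1.1],"twist":[0,0,0],"jaw":1},{"delta_pos":[0,0,-1.2],"twist":[0,0,0],"jaw":1},{"delta_pos":[0,0,-1.2],"twist":[0,0,0],"jaw":1}]'
python3 - <<'E'
from h import *
c=cam("top");b=block(c);print(b[:3],b[3].round(1));s,P,R=cur();print(P,s["force"])
E
```

```text
time_s: 7.22
eef_pos: [486.3, -85.8, 4.2]
ee_rot: [0.502, -0.502, -0.498, 0.498]
force: [-2.5, 1.2, -1.3]
grip_width: 1.002
(array([546.24438477, -86.48293304]), [77.61946868896484, 140.3269500732422], np.float32(90.46827)) [[ 506.9  -16.6]
 [ 508.  -157. ]
 [ 585.6 -156.3]
 [ 584.5  -16. ]]
[486.2929683  -85.83251308   4.22600745] [-2.54247042  1.24176468 -1.66156496]
```

```bash
sed -i 's/(z>28)&(z<44)&(X>370)&(X<585)/(z>32.5)\&(z<44)\&(X>370)\&(X<612)/' h.py
python3 - <<'E'
from h import *
c=cam("top");b=block(c);print(b[:3],b[3].round(1))
f=cv2.resize(c["frame"][150:270,190:400],None,fx=3.8,fy=3.8,interpolation=cv2.INTER_CUBIC)
cv2.imwrite("pics/top6.png",f[:,:,::-1])
E
```

```text
(array([555.42266846, -86.4250412 ]), [92.4479751586914, 140.98968505859375], np.float32(91.91426)) [[ 506.9  -17.5]
 [ 511.6 -158.4]
 [ 604.  -155.3]
 [ 599.3  -14.4]]
```

View pics/top6.png

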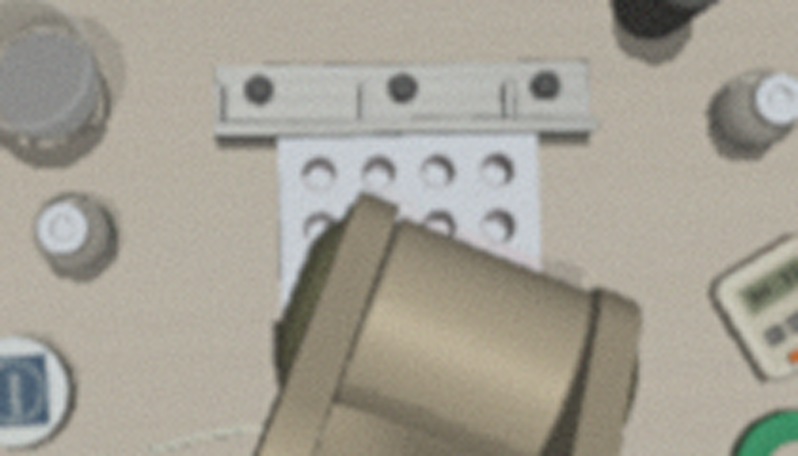

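The zoomed view shows the block's far edge (row ~135) practically at the fence's front lip (row ~132), centred under it. I'll press on gently until the force rises.

```bash
python3 -m handwheel '[{"delta_pos":[0,0,-0.04],"twist":[0,0,0],"jaw":1},{"delta_pos":[0,0,-0.08],"twist":[0,0,0],"jaw":1},{"delta_pos":[0,0,-0.12],"twist":[0,0,0],"jaw":1},{"delta_pos":[0,0,-0.16],"twist":[0,0,0],"jaw":1},{"delta_pos":[0,0,-0.2],"twist":[0,0,0],"jaw":1},{"delta_pos":[0,0,-0.24],"twist":[0,0,0],"jaw":1},{"delta_pos":[0,0,-0.26],"twist":[0,0,0],"jaw":1},{"delta_pos":[0,0,-0.28],"twist":[0,0,0],"jaw":1},{"delta_pos":[0,0,-0.3],"twist":[0,0,0],"jaw":1},{"delta_pos":[0,0,-0.3],"twist":[0,0,0],"jaw":1}]'
```

```text
time_s: 8.15
eef_pos: [487.7, -85.7, 4.2]
ee_rot: [0.503, -0.501, -0.497, 0.499]
force: [-12.9, -0.7, 5.0]
grip_width: 1.001
```

```bash
python3 -m handwheel '[{"delta_pos":[0,0,-0.03],"twist":[0,0,0],"jaw":1},{"delta_pos":[0,0,-0.06],"twist":[0,0,0],"jaw":1},{"delta_pos":[0,0,-0.09],"twist":[0,0,0],"jaw":1},{"delta_pos":[0,0,-0.12],"twist":[0,0,0],"jaw":1},{"delta_pos":[0,0,-0.12],"twist":[0,0,0],"jaw":1},{"delta_pos":[0,0,-0.12],"twist":[0,0,0],"jaw":1},{"delta_pos":[0,0,-0.12],"twist":[0,0,0],"jaw":1},{"delta_pos":[0,0,-0.12],"twist":[0,0,0],"jaw":1},{"delta_pos":[0,0,-0.12],"twist":[0,0,0],"jaw":1},{"delta_pos":[0,0,-0.12],"twist":[0,0,0],"jaw":1}]'
python3 -c "
from h import *
print(telemetry.sense()['wrist_torque'])"
```

```text
time_s: 8.98
eef_pos: [487.8, -85.7, 4.2]
ee_rot: [0.504, -0.5, -0.497, 0.499]
force: [-18.6, -1.3, 10.3]
grip_width: 1.004
[-0.65196935  2.86586082 -0.68376797]
```

Seated: the force rises from 13 to 19 N and the tool has stopped moving. Backing off and clearing the view.

```bash
python3 -m handwheel '[{"delta_pos":[0,0,0.5],"twist":[0,0,0],"jaw":1},{"delta_pos":[0,0,2],"twist":[0,0,0],"jaw":1},{"delta_pos":[0,0,4],"twist":[0,0,0],"jaw":1},{"delta_pos":[0,-1,7],"twist":[0,0,0],"jaw":1},{"delta_pos":[0,-3,10],"twist":[0,0,0],"jaw":1},{"delta_pos":[0,-6,12],"twist":[0,0,0],"jaw":1},{"delta_pos":[0,-10,12],"twist":[0,0,0],"jaw":1},{"delta_pos":[4,-14,12],"twist":[0,0,0],"jaw":1},{"delta_pos":[8,-18,12],"twist":[0,0,0],"jaw":1},{"delta_pos":[12,-20,12],"twist":[0,0,0],"jaw":1}]'
python3 - <<'E'
from h import *
c=cam("top");W=pts(c);
m=(W[...,2]>32.5)
b=block(c,W);print(b[:3],b[3].round(1))
k,e=fence(c,W);print(k,e.round(1))
f=cv2.resize(c["frame"][150:270,190:400],None,fx=3.8,fy=3.8,interpolation=cv2.INTER_CUBIC)
cv2.imwrite("pics/top7.png",f[:,:,::-1])
c=cam("scene");f=c["frame"][150:350,180:420];cv2.imwrite("pics/s7.png",cv2.resize(f,None,fx=3,fy=3)[:,:,::-1])
E
```

```text
time_s: 9.82
eef_pos: [372.1, 8.6, 189.7]
ee_rot: [-0.5, 0.504, 0.499, -0.497]
force: [2.2, -0.8, 0.3]
grip_width: 1.0
(array([551.25506592, -86.33326721]), [103.2870864868164, 139.9868927001953], np.float32(89.64366)) [[ 499.2 -156. ]
 [ 602.5 -156.6]
 [ 603.3  -16.7]
 [ 500.   -16. ]]
[4.20727076e-02 5.30684343e+02] [[ 606.6   18.1   30. ]
 [ 601.4 -190.6   30. ]]
```

View pics/top7.png

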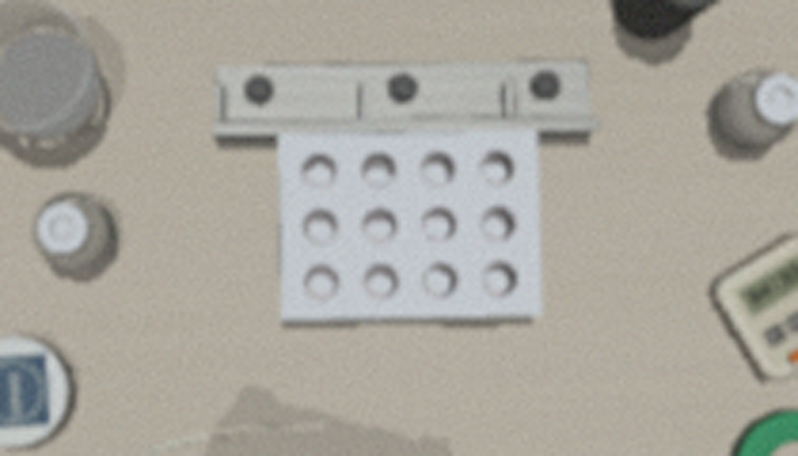

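View pics/s7.png

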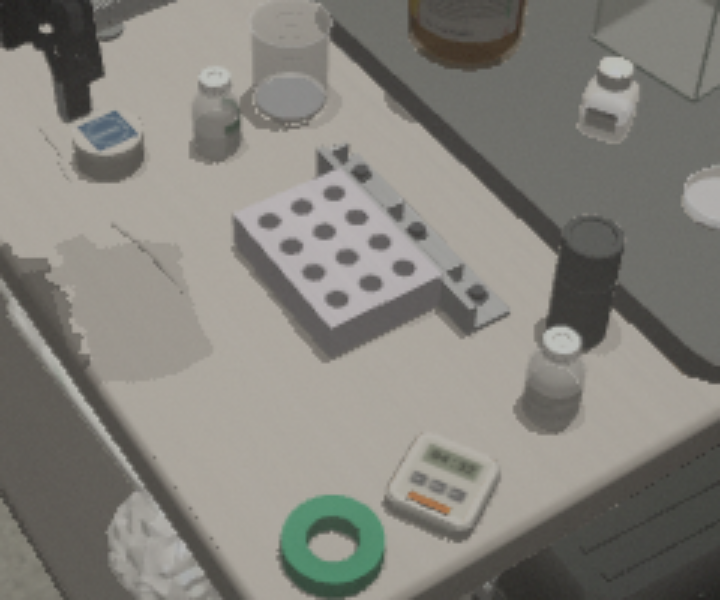

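Both views show the block flush along the fence lip with no visible gap, and the bystanders where they were. I'll fit the near edge on its own as a last check, then hand in.

Run:
```python
from h import *
c=cam("top");b=block(c);P=ray(c,b[4],36)
m=(P[:,0]<515)&(P[:,1]>-148)&(P[:,1]<-25);k=np.polyfit(P[m,1],P[m,0],1)
print("near edge angle deg",np.degrees(np.arctan(k[0])),"x at -86",np.polyval(k,-86))
print(telemetry.sense()["force"]); print(ctrl.finish_job())
```

```text
near edge angle deg 0.47931550787703747 x at -86 500.4818345891632
[-0.25546298 -0.89046568 -0.79296039]
the job is handed in; nothing more can be done
None
```

I turned the block about 45° on the spot and slid it flat against the fence. The job is handed in at about 10 s of the 64 s allowed; no verdict was reported.

**Turning:** Three pushes with closed fingers at one end of its near long side squared it to the fence. Before the slide it was about 1.5° off square, its middle about 24 mm from where it stood and about 45 mm short of lying against the fence.

**Sliding home:** With the gripper open, both fingers pushed it straight in. I stopped when the push force rose to 19 N and the tool no longer moved.

**Last checks (top camera):**

| Check | Measured | Limit |
|---|---|---|
| Long side against fence, angle between them | about 0.1° | 1.7° |
| Block's middle from the fence's face | 48–49 mm (calibration good to about 2 mm) | 45–54 mm |
| Block's middle from the fence's middle, along the fence | about 0.5 mm | 37 mm |

- **Clearance:** the arm is clear of everything, and all the bystanders look unmoved in both views.
- **Unreliable readings:** some of my fits went wrong near the fence. My height mask cut off the block's far edge, then merged it with the fence lip, so the fitted width read 78–103 mm instead of 100. The fence fit also failed once the block covered it. I relied instead on the block's near edge, the fence line measured at the start, the contact force and the pictures, and these agree.

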